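# Raise the counterweighted barrier and slide the tip box home

### The job

Push the level barrier arm of the loading bay up with the fingertips until it tips past its balance point and stays raised by itself. Then push the pipette-tip box along the guide rails, under the raised barrier, until it stands against the end stop. Nothing is grasped: slide the box without lifting or tipping it, leave the barrier up, and leave the bottle, the vial and the timer where they stand.

Things in the scene. Friction and masses are not known exactly. Their poses are not given: they have to be found in the camera images.
- bay: Fixed aluminium deck plate, 6 mm thick, on the worktop. Origin: on its underside, on the lane's centre line, right under the level barrier; x points along the lane to the end stop (away from the robot, turned up to 0.2 rad), y left, z up. It runs from x = -175 (open near end) to +150 mm. Two grey guide rails all along: inner faces y = -50 and +50, outer -57 and +57 mm, tops 20 mm high.
- barrier (a joint): Barrier arm angle, rad, about the bay's x: 0 level across the lane (start, resting on a stop), growing as the free end rises, 1.57 upright, 1.75 upper stop. Balance point about 0.85: below it the arm falls back to level, above it it falls on to the upper stop and stays. Raising it takes about 1 N near the free end, less towards the balance point.
- barrier_pivot (a point): Barrier's pivot axis (parallel to the bay's x), mid-bar: x 0, y -115, z +88 mm in the bay frame, in a grey post 42 mm wide in x, 30 in y, 102 high. The bar, 16 x 16 mm aluminium, runs from it to the bay's +y. A steel counterweight, 42 mm across, 30 wide, sits 60 mm from the pivot: above the post when the arm is level, right of it when raised.
- barrier_end (a point): Middle of the outer face of the bar's free end (black rubber cap, 19 x 19 x 20 mm), 245 mm from the pivot along the bar. Level, it is at y +130, z 88 mm in the bay frame: the bar's underside is then 80 mm above the worktop, and its last 73 mm stand out beyond the left rail with nothing under them.
- tip_box: Loose pipette-tip box, lid fixed, 0.1 to 0.2 kg, on the plate between the rails on the robot's side of the barrier. Solid outline 80 mm across the lane, 118 along it, 101 high: too tall for the level barrier. Origin: centre of its underside (6 mm above the worktop); its y axis lies along the lane, x across. Against the end stop its origin is at x = 75 mm in the bay frame.
- bottle: Bystander: loose screw-cap laboratory bottle, 56 mm diameter, 105 mm high, beyond the barrier on the left of the bay. Origin: centre of its underside.
- vial: Bystander: loose small vial, 23 mm diameter, 44 mm high, on the robot's side of the barrier, left of the bay. Origin: centre of its underside.
- timer: Bystander: loose bench timer, 66 x 66 x 20 mm, on the robot's side of the barrier, right of the bay. Origin: centre of its underside.
- end_stop (a point): Middle of the lower edge of the end stop's face, at x +134, z 6 mm in the bay frame; the stop is a grey crosswise block, 114 mm wide, its top 51 mm above the worktop.
Not all that is in view belongs to the job. There is more than one size of the tip_box; the one meant has the size given above.

How it is judged:
By the outcome, as a careful person would: the job done as asked, in the order asked, and still so for the second after the job is handed in, with the robot touching nothing.
It also fails if it takes over 58 s, if anything falls off the work surface, if the arm or the gripper's body presses on something with over 40 N, if the wrist force passes 120 N, or if a joint passes its speed limit or range.

### The arm

A 7-joint arm with a two-finger parallel gripper is mounted at the origin on a cart in front of the work surface, level with it; the furniture and walls round the work are solid. World frame = base frame: x ahead of the robot, y to its left, z up, the work surface at z = 0. Lengths are in mm, angles in rad, forces in N, time in s.
With the tool pointing down it reaches from about 400 to 875 mm from the base axis. Payload 4.4 kg.
Tool frame: the origin (TCP) lies at the very end of the fingers, on their centre line; the grasp point (between the pads) lies 19 mm behind it; z points along the fingers, y is the line along which they close (so a half turn about z gives the same grasp; the last joint's range is limited). The gripper opens to 85 mm and grips with 20 to 120 N. Pads are 22 mm wide; open, the fingers measure 114 mm over their backs; the gripper's body (76 mm by 85 mm) begins 54 mm behind the grasp point. The pads swing forward as they close: fully open they stand 13 mm farther back than shut.
Start: joints at [-1.31, 0.628, 0.038, 1.517, -0.027, 0.996, -0.02], TCP at [208.635, 615.621, 199.513] pointing down, gripper open.
Joint ranges: [-3.06, 3.06], [-0.37, 2.12], [-1.25, 1.32], [0.18, 2.47], [-1.1, 4.24], [0.23, 1.98], [-2.94, 2.94]. Speed limits (rad/s): [2.57, 2.57, 3.14, 3.14, 3.14, 3.14, 3.14].

### API

Orientations are given as [roll, pitch, yaw] about the fixed x, y, z axes, in that order (R = Rz(yaw) Ry(pitch) Rx(roll)).
In Python, from cell import monitor, viewer, workorder gives the robot as it stands.
- The arm moves only by the tool arm_command, never from a script. Its argument "series" is one flat list of numbers, 5 for each row, row after row: the opening in per cent of the stroke, from 0 (shut) to 100 (fully open), then the shift along the tool's x, y, z in cm, then the turn about the tool's z in degrees. In form: [claw, x, y, z, roll, claw, x, y, z, roll, ...]. A call has exactly 5 rows; each row is the pose to reach, as a shift and turn from the pose commanded when the call began, along the tool's axes at that moment; what a row does not reach only later rows make up. A row lasts 1/12 s, in which the tool goes at most 41.7 mm and 7.16 degrees, less where a joint would pass 70% of its speed; a pose out of reach is approached as far as the arm can. A call with a gripper value outside its range is refused whole. The fingers move at their own pace and stop on an object; the grip force is fixed at half the most. Time passes only in rows, so rows that repeat a pose let the fingers close, or fill a call up. It gives the time, the measured TCP pose, the force, the opening and the grip force at its end, in the units of the state.
- monitor.read_state(): the state, without advancing time (a new reading comes with each control period).
- viewer.get_image(name): name is "scene" or "top" or "wrist"; returns (picture, depth): 480x640x3 uint8, red, green, blue; 480x640 float32, mm along the optical axis (not along the pixel's ray), 0 where there is no reading.
- viewer.camera_model(name): a dict with "mtx" (3x3 intrinsics, pixels), "R" (3x3) and "t" (3): a world point X has camera coordinates R X + t. Camera axes: x right, y down, z forward; pixel columns grow to the right and rows downward; lengths in mm; the calibration is good to about 2 mm. The wrist camera is an equidistant fisheye: a pixel r from the principal point sees the ray r / f radians off the axis. A picture is of the moment at which its call begins: read the wrist's pose just before it. camera_model takes no time and is no camera call; for the wrist camera it gives the pose at the moment of the call.
- workorder.finish_job(): hands the job in; it is judged then, once.
The state is a dict: "clock": time; "qpos": joint angles; "qd": joint speeds; "tau": joint torques, N m; "eef_pos": TCP position; "tool_rot": TCP orientation; "force": force on the tool from outside, world axes, zero at the start; "torque": the same for the moment, N m; "width": finger opening in mm; "gripper_force": force on a finger pad.
Only numpy, scipy, OpenCV 4.12 (cv2) and the standard library are available. Lean on these libraries where they do the work, as an engineer would, in place of code of your own. Each camera call takes 0.05 s, during which the arm holds its last target. There are 200 camera calls.

## Working session

There is one attempt and no reset: what is moved stays moved. The work goes in short steps, Python scripts to look and compute and a tool call to move; the robot and the scene stay as the last step left them, time stands still between calls to the robot, and variables do not carry over. Pictures are saved under pics/ and viewed, at most 10 in all, crops included, and the job is handed in when it is done.

Besides the shell and the picture viewer there is one more tool, called as name(argument=value, ...), one argument or row to a line, values as JSON. arm_command: Moves the arm, as the interface text tells. Its arguments: {"type":"object","properties":{"series":{"type":"array","items":{"type":"number"}}},"required":["series"]}

```bash
mkdir -p pics; ls
python3 - <<'E'
from cell import monitor, viewer
import cv2, numpy as np
s=monitor.read_state(); print({k:np.round(v,3).tolist() for k,v in s.items()})
for n in ("top","scene"):
    p,d=viewer.get_image(n); cv2.imwrite(f"pics/{n}0.png",p[:,:,::-1]); np.savez(f"pics/{n}0.npz",p=p,d=d)
    c=viewer.camera_model(n); print(n,[np.round(c[k],3).tolist() for k in("mtx","R","t")])
E
```

```text
pics
{'clock': 0.0, 'qpos': [-1.31, 0.629, 0.038, 1.518, -0.027, 0.996, -0.02], 'qd': [-0.001, 0.002, -0.001, 0.002, -0.001, 0.001, 0.0], 'tau': [-0.001, -56.341, 1.227, -19.344, 0.011, 0.011, 0.0], 'eef_pos': [208.411, 614.944, 198.568], 'tool_rot': [-3.14, 0.0, 2.815], 'force': [0.652, 0.375, -0.146], 'torque': [-0.01, 0.019, 0.017], 'gripper_force': 0.0, 'width': 85.775}
top [[[566.017, 0.0, 322.514], [0.0, 566.017, 233.208], [0.0, 0.0, 1.0]], [[0.025, -0.999, 0.024], [-0.993, -0.028, -0.116], [0.116, -0.021, -0.993]], [-4.166, 619.155, 1119.045]]
scene [[[491.127, 0.0, 324.533], [0.0, 491.127, 234.3], [0.0, 0.0, 1.0]], [[-0.877, -0.48, -0.002], [-0.241, 0.444, -0.863], [0.415, -0.757, -0.505]], [527.309, 214.496, 654.053]]
```

View pics/top0.png

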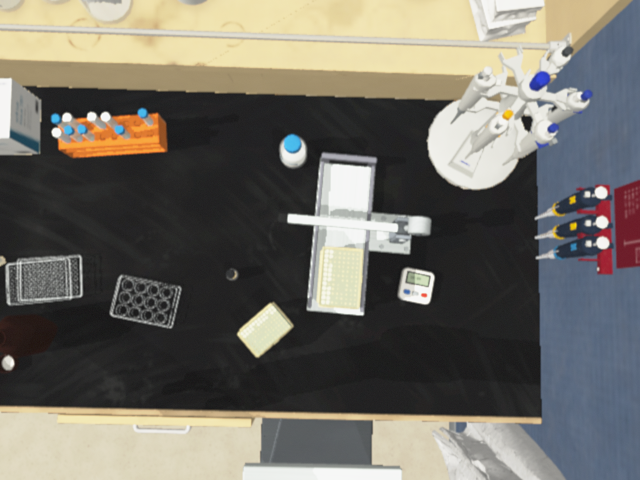

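View pics/scene0.png

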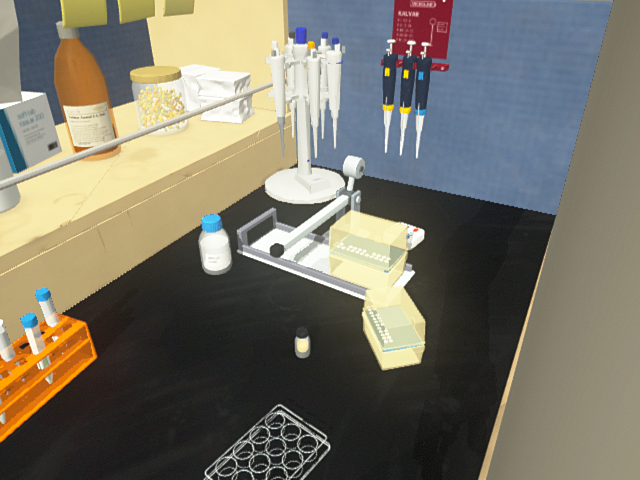

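Top view: barrier bar from its black cap at about (283,217) to the pivot at (375,225), with the counterweight at (420,226). The lane runs from its near end at (336,312) to the end stop at (349,158). The bottle is at (292,150), the vial at (232,273) and the timer at (416,286). Tip box candidates are the box in the lane at (340,278) and a second box left of the bay at (265,330). By the description it should be the one between the rails, so I'll check its size.

```bash
cat > h.py <<'E'
import numpy as np, cv2
from cell import viewer
def ray(n,uv,z,c=None):
    c=c or viewer.camera_model(n); K,R,t=map(np.array,(c["mtx"],c["R"],c["t"]))
    uv=np.atleast_2d(uv).astype(float); o=-R.T@t
    d=(R.T@np.linalg.inv(K)@np.c_[uv,np.ones(len(uv))].T).T
    return o+d*((z-o[2])/d[:,2])[:,None]
def cloud(n,d):
    c=viewer.camera_model(n); K,R,t=map(np.array,(c["mtx"],c["R"],c["t"]))
    v,u=np.mgrid[:480,:640]; x=np.stack([(u-K[0,2])/K[0,0]*d,(v-K[1,2])/K[1,1]*d,d],-1)
    return (x-t)@R
E
python3 - <<'E'
from h import *
f=np.load("pics/top0.npz"); p,d=f["p"],f["d"]; X=cloud("top",d)
hsv=cv2.cvtColor(p,cv2.COLOR_RGB2HSV)
def show(n,m):
    P=X[m&(d>0)]; print(n,m.sum(),"z pct",np.percentile(P[:,2],[2,50,98]).round(1),"xy",np.median(P[:,:2],0).round(1))
    uv=np.argwhere(m)[:,::-1].astype(np.float32); return uv
win=lambda a,b,c,e:(np.indices(d.shape)[1]>=a)&(np.indices(d.shape)[1]<b)&(np.indices(d.shape)[0]>=c)&(np.indices(d.shape)[0]<e)
yel=(hsv[...,0]>15)&(hsv[...,0]<35)&(hsv[...,1]>35)
for n,w in(("lane box",win(305,372,235,315)),("other",win(235,297,300,360))):
    uv=show(n,yel&w); r=cv2.minAreaRect(uv); c=cv2.boxPoints(r)
    for z in (107,90): 
        q=ray("top",c,z); print(z,q.round(1).tolist(),np.linalg.norm(np.diff(q,axis=0),axis=1).round(1))
    m=yel&w; print("z hist",np.histogram(X[m][:,2],bins=range(-10,130,10))[0])
b=win(270,312,130,172)
for n,w in(("bottle",b&(X[...,2]>15)),("vial",win(220,245,262,285)&(X[...,2]>10)),("timer",win(392,440,262,308)&(X[...,2]>10)),("bar",win(270,372,205,240)&(X[...,2]>70)&~yel),("cw",win(405,440,210,245)&(X[...,2]>100))):
    show(n,w); P=X[w]; print("  min",np.percentile(P,1,axis=0).round(),"max",np.percentile(P,99,axis=0).round())
# bar line
w=win(270,410,205,240)&(X[...,2]>84)&(X[...,2]<105)&~yel; P=X[w][:,:2]; l=cv2.fitLine(P.astype(np.float32),cv2.DIST_HUBER,0,.01,.01).ravel(); print("bar dir",l, np.percentile(P[:,1],[0,1,99,100]))
# height map
zi=X[...,2]
g=(zi>12)&(zi<30)&win(300,385,150,320); 
for side,a in(("L",win(300,335,160,315)),("R",win(355,385,160,315))):
    P=X[g&a&(hsv[...,1]<60)][:,:2]; l=cv2.fitLine(P.astype(np.float32),cv2.DIST_HUBER,0,.01,.01).ravel();print(side,len(P),l,P.min(0),P.max(0))
print("stop",[a.round(1) for a in (X[win(318,380,150,166)&(zi>40)].min(0),X[win(318,380,150,166)&(zi>40)].max(0))])
cv2.imwrite("pics/crop1.png",cv2.resize(p[140:340,220:450,::-1],None,fx=3,fy=3,interpolation=cv2.INTER_CUBIC)[:600,:690])
E
```

```text
lane box 1833 z pct [ 50.7 106.5 111.1] xy [531.9 -29.9]
107 [[471.9, 22.5, 107.0], [587.5, 18.3, 107.0], [584.5, -66.3, 107.0], [468.8, -61.0, 107.0]] [115.7  84.7 115.8]
90 [[471.7, 22.3, 90.0], [589.1, 18.0, 90.0], [586.1, -68.0, 90.0], [468.5, -62.6, 90.0]] [117.5  86.  117.6]
z hist [   0   30    5    0    0    1   77   65   32   25   24 1460  110]
other 1367 z pct [-2.4 77.6 82.7] xy [422.7 117.3]
107 [[419.6, 176.8, 107.0], [484.5, 105.1, 107.0], [433.5, 58.3, 107.0], [369.3, 130.0, 107.0]] [96.6 69.2 96.2]
90 [[418.6, 179.0, 90.0], [484.5, 106.2, 90.0], [432.7, 58.7, 90.0], [367.5, 131.5, 90.0]] [98.2 70.3 97.7]
z hist [ 87 154   0   1  27 111  31  27 633 290   0   0   0]
bottle 725 z pct [ 22.9  76.5 108.7] xy [775.7  76.1]
  min [550.  40.  19.] max [804. 103. 926.]
vial 112 z pct [12.2 42.8 48. ] xy [530.5 192.8]
  min [520. 184.  11.] max [542. 204.  49.]
timer 1014 z pct [13.7 18.8 24.1] xy [ 517.5 -182.9]
  min [ 485. -217.   13.] max [ 552.   37. 1183.]
bar 876 z pct [ 84.4  96.4 101.2] xy [634.6  11.5]
  min [485. -80.  83.] max [ 648.   99. 1183.]
cw 475 z pct [101. 161. 168.] xy [ 623.1 -157.8]
  min [ 485. -183.  100.] max [ 644.   37. 1183.]
bar dir [ 6.2543273e-02  9.9804223e-01  6.3260919e+02 -2.4404383e+01] [-154.13878509 -150.2925164    98.47235097  100.93588461]
L 517 [ 9.9796247e-01 -6.3803993e-02  6.1811206e+02  2.5672401e+01] [465.41767713 -10.57612173] [774.8330811  62.812874 ]
R 563 [ 9.9835443e-01 -5.7345014e-02  6.1128082e+02 -8.0149841e+01] [ 461.35586777 -116.82551903] [767.58264898 -52.43537236]
stop [array([484.5, -93.6,  40.1]), array([ 784.4,   37. , 1183. ])]
```

View pics/crop1.png

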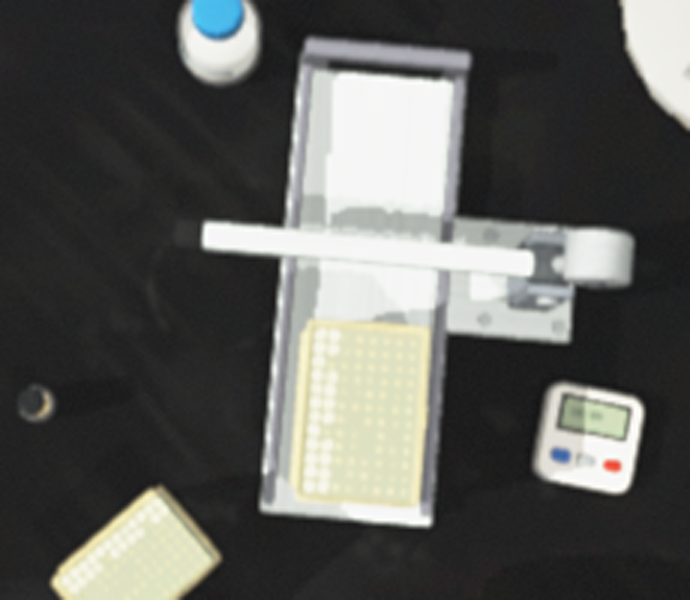

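The crop confirms the choice. The lane box measures about 116 x 84 mm at a height of 107, which fits 118 x 80 x 101. The other box is about 97 x 70 x 80 and so the wrong size. The tool always points down, so the fingers can't get under the bar. The counterweight above the pivot belongs to the barrier arm, and pushing it to the right raises the arm. I'll measure it more closely.

```bash
cat >> h.py <<'E'
O=np.array([632.4,-28.3]); A=-0.0605
def w2b(P): P=np.asarray(P,float)[...,:2]-O; c,s=np.cos(A),np.sin(A); return np.stack([P[...,0]*c+P[...,1]*s,-P[...,0]*s+P[...,1]*c],-1)
def b2w(b): b=np.asarray(b,float); c,s=np.cos(A),np.sin(A); return O+np.stack([b[...,0]*c-b[...,1]*s,b[...,0]*s+b[...,1]*c],-1)
def rows(s,target,yaw):  # shift in tool axes (cm) and turn (deg) from state s
    a=s["tool_rot"][2]; R=np.array([[np.cos(a),np.sin(a),0],[np.sin(a),-np.cos(a),0],[0,0,-1]])
    return (R.T@(np.asarray(target)-s["eef_pos"])/10).round(2), round(float(np.degrees((a-yaw+np.pi)%(2*np.pi)-np.pi)),1)
E
python3 - <<'E'
from h import *
from cell import monitor
for n in("top","scene"):
    X=cloud(n,np.load(f"pics/{n}0.npz")["d"]).reshape(-1,3); b=w2b(X)
    m=(abs(b[:,0])<45)&(abs(b[:,1]+125)<60)&(X[:,2]>108)&(X[:,2]<200)
    Q=np.c_[b[m],X[m][:,2]]; print(n,m.sum(),np.percentile(Q,[1,10,50,90,99],axis=0).round(1).tolist())
    t=Q[Q[:,2]>Q[:,2].max()-8]; print(" top part",t.min(0).round(),t.max(0).round())
    for z in range(110,172,10):
        q=Q[abs(Q[:,2]-z)<5]; print(z,len(q),q.min(0).round() if len(q) else '',q.max(0).round() if len(q) else '')
s=monitor.read_state()
print(b2w([-66,-62]), rows(s,[*b2w([-66,-62]),200],1.5103))
E
```

```text
top 416 [[-16.9, -154.4, 111.1], [-13.9, -148.8, 148.6], [-1.0, -132.2, 161.8], [11.8, -117.8, 166.5], [15.3, -115.1, 169.0]]
 top part [ -14. -150.  163.] [  15. -122.  171.]
110 12 [  -4. -120.  109.] [   5. -116.  115.]
120 0  
130 2 [ -14. -145.  130.] [ -14. -125.  134.]
140 9 [ -15. -151.  135.] [ -14. -117.  144.]
150 83 [ -17. -155.  146.] [  18. -114.  155.]
160 215 [ -15. -154.  155.] [  15. -117.  165.]
170 95 [ -14. -145.  165.] [  15. -122.  171.]
scene 482 [[-18.4, -149.8, 109.5], [-15.5, -137.1, 122.6], [-5.8, -120.4, 147.9], [8.7, -113.7, 163.3], [13.3, -111.5, 165.4]]
 top part [ -17. -144.  158.] [  13. -118.  166.]
110 23 [  -7. -124.  108.] [   6. -114.  115.]
120 32 [ -13. -134.  115.] [   5. -118.  125.]
130 64 [ -16. -146.  125.] [  12. -115.  135.]
140 91 [ -20. -151.  135.] [  13. -110.  145.]
150 119 [ -19. -150.  145.] [  13. -110.  155.]
160 146 [ -17. -150.  155.] [  14. -114.  165.]
170 7 [ -12. -136.  165.] [  10. -129.  166.]
[562.77203926 -86.19600231] (array([-56.07, -55.04,  -0.13]), 74.7)
```

Counterweight: a cylinder lying along the bay's x, x ±15, centre near y -133, z 147 in the bay frame, top at 169 as expected. Plan: open gripper turned with its closing line along the lane and offset to bay x = -66, so only the outer finger meets the counterweight and the bar can swing past.

arm_command(
  series=[100,-2.8,-2.8,-0.4,3.7,100,-5.6,-5.5,-0.8,7.5,100,-8.4,-8.3,-1,11.2,100,-11.2,-11,-1,15,100,-14,-13.8,-1,18.7],
)

```text
clock: 0.52
eef_pos: [297.4, 438.2, 209.4]
tool_rot: [-3.142, 0.0, 2.486]
force: [0.5, -0.1, -0.5]
width: 85.4
gripper_force: 0.0
```

arm_command(
  series=[100,-3.5,-1.7,0,3.7,100,-7.1,-3.4,0,7.5,100,-10.6,-5.1,0,11.2,100,-14.2,-6.8,0,15,100,-17.7,-8.6,0,18.7],
)

```text
clock: 0.93
eef_pos: [385.7, 262.3, 209.4]
tool_rot: [-3.142, 0.0, 2.159]
force: [0.8, 0.4, -0.5]
width: 85.6
gripper_force: 0.0
```

Run:
```python
from h import *
from cell import monitor
s=monitor.read_state(); print(s["eef_pos"],s["tool_rot"],s["qpos"],s["force"]); print(rows(s,[*b2w([-66,-62]),205],1.5103))
```

```text
[385.70782672 262.2636051  209.44022287] [-3.14157259e+00  1.53439044e-05  2.15891149e+00] [-0.84301313  0.3636528   0.25037543  2.00246529 -0.12438983  0.78977919
  0.06751833] [ 0.83464244  0.37034715 -0.49047354]
(array([-38.81,  -4.6 ,   0.44]), 37.2)
```

arm_command(
  series=[100,-3.9,-0.5,0,3.7,100,-7.8,-1,0,7.5,100,-11.7,-1.4,0,11.2,100,-15.6,-1.9,0,15,100,-19.5,-2.4,0,18.7],
)

```text
clock: 1.35
eef_pos: [474.3, 87.1, 209.4]
tool_rot: [-3.141, -0.0, 1.833]
force: [0.3, 0.5, -0.7]
width: 85.7
gripper_force: 0.0
```

arm_command(
  series=[100,-3.8,0.8,0,3.7,100,-7.7,1.6,0,7.5,100,-11.5,2.4,0,11.2,100,-15.4,3.2,0,15,100,-19.2,3.9,0,18.5],
)

```text
clock: 1.77
eef_pos: [562.4, -88.1, 209.2]
tool_rot: [-3.141, -0.0, 1.51]
force: [1.0, 0.1, 0.2]
width: 85.6
gripper_force: 0.0
```

Run:
```python
from h import *
from cell import monitor
s=monitor.read_state(); print(w2b(s["eef_pos"]),s["eef_pos"],s["tool_rot"],s["qpos"],s["force"]); print(rows(s,[*b2w([-66,-85]),110],1.5103))
p,d=viewer.get_image("top"); cv2.imwrite("pics/t1.png",cv2.resize(p[140:340,220:450,::-1],None,fx=2.5,fy=2.5))
```

```text
[-66.30447361 -63.89173705] [562.35374242 -88.06586888 209.21945446] [-3.14117969e+00 -1.30351543e-04  1.50961245e+00] [-0.18465142  0.53521728  0.4494411   1.7447667  -0.28100824  0.92606316
  0.31931883] [1.0238323  0.12765472 0.22402582]
(array([-2.11,  0.03,  9.92]), -0.0)
```

View pics/t1.png

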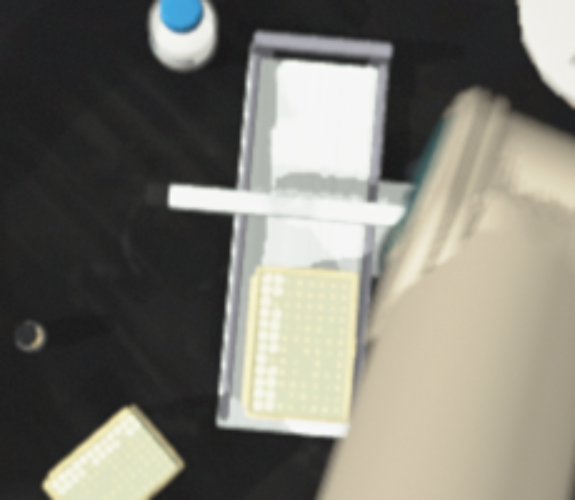

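The top view shows the forearm and wrist over the post area, with the wrist's far edge at crop (480,90). The rising bar could hit it, so I'm checking the side view.

Run:
```python
from h import *
p,d=viewer.get_image("scene"); cv2.imwrite("pics/s1.png",p[:,:,::-1])
X=cloud("scene",d); P=X.reshape(-1,3)
X2=cloud("top",viewer.get_image("top")[1]).reshape(-1,3); P=np.r_[P,X2]
b=w2b(P); m=(b[:,0]>-130)&(b[:,0]<60)&(b[:,1]>-260)&(b[:,1]<60)&(P[:,2]>180)&(P[:,2]<900)
Q=np.c_[b[m],P[m][:,2]]
for z in range(200,560,20):
    q=Q[abs(Q[:,2]-z)<10]
    if len(q)>5: print(z,len(q),np.percentile(q[:,:2],[1,99],axis=0).round().tolist())
q=Q[(Q[:,0]>-15)]; print("near bar plane",len(q)); 
for z in range(200,560,40):
    r=q[abs(q[:,2]-z)<20]
    if len(r): print(z,len(r),r.min(0).round(),r.max(0).round())
```

```text
260 176 [[-120.0, -83.0], [-9.0, -59.0]]
280 288 [[-121.0, -83.0], [-9.0, -59.0]]
300 416 [[-129.0, -83.0], [8.0, -57.0]]
320 796 [[-129.0, -86.0], [8.0, -53.0]]
340 873 [[-129.0, -79.0], [5.0, -51.0]]
360 729 [[-129.0, -80.0], [1.0, -38.0]]
380 677 [[-102.0, -80.0], [-37.0, -32.0]]
400 726 [[-102.0, -80.0], [-36.0, -32.0]]
420 679 [[-102.0, -85.0], [-35.0, -33.0]]
440 798 [[-103.0, -81.0], [-38.0, -32.0]]
460 45 [[-101.0, -63.0], [-53.0, -32.0]]
near bar plane 599
280 60 [-15. -69. 261.] [  1. -59. 300.]
320 345 [-15. -87. 300.] [ 10. -57. 340.]
360 185 [-15. -84. 340.] [  5. -57. 360.]
```

View pics/s1.png

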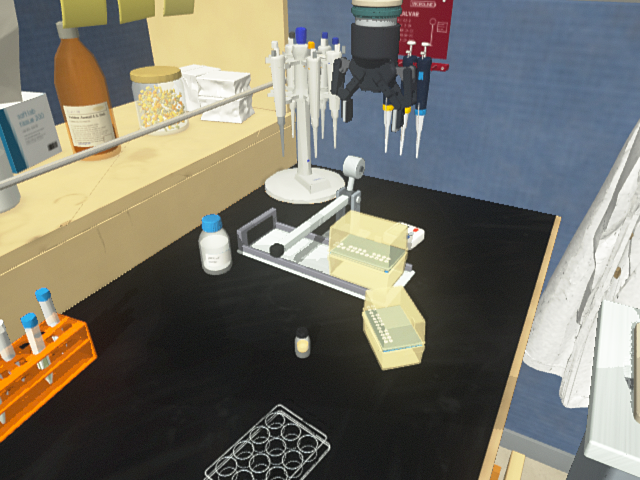

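The scene view shows the gripper clear of everything. The knuckles sit above z 200 after the descent, and they stay right of the bar until it passes its balance point. Descending beside the counterweight.

arm_command(
  series=[100,0,0,2.5,0,100,0,0,5,0,100,0,0,7.5,0,100,-0.5,0,9,0,100,-1.5,0,9.9,0],
)

```text
clock: 2.33
eef_pos: [559.3, -97.6, 108.1]
tool_rot: [-3.137, -0.003, 1.518]
force: [-0.3, -0.7, 0.6]
width: 85.2
gripper_force: 0.0
```

arm_command(
  series=[100,-0.5,0,0,0,100,-1,0,0,0,100,-1.5,0,0,0,100,-2,0,0,0,100,-2.5,0,0,0],
)

```text
clock: 2.75
eef_pos: [560.3, -126.8, 111.6]
tool_rot: [3.14, 0.0, 1.513]
force: [0.6, 0.4, -0.2]
width: 85.6
gripper_force: 0.0
```

arm_command(
  series=[100,-0.5,0,0,0,100,-1,0,0,0,100,-1.5,0,0,0,100,-2,0,0,0,100,-2.5,0,0,0],
)

```text
clock: 3.17
eef_pos: [558.3, -150.5, 110.6]
tool_rot: [-3.142, -0.001, 1.514]
force: [0.3, 2.1, 1.8]
width: 85.7
gripper_force: 1.1
```

Run:
```python
from h import *
from cell import monitor
s=monitor.read_state(); print(w2b(s["eef_pos"]),s["force"])
p,d=viewer.get_image("scene"); cv2.imwrite("pics/s2.png",p[60:360,160:500,::-1])
```

```text
[ -66.60653392 -126.45577165] [0.32536313 2.10181812 1.83649383]
```

View pics/s2.png

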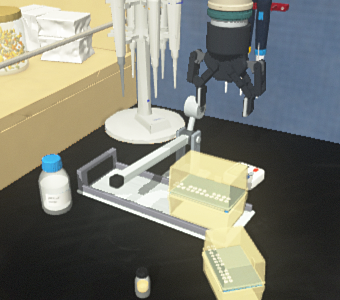

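The left finger is behind the counterweight at (197,105), and the bar's free end has begun to rise at (116,180). The force is 2 N as expected, so I'll keep pushing.

arm_command(
  series=[100,-0.5,0,0,0,100,-1,0,0,0,100,-1.5,0,0,0,100,-2,0,0,0,100,-2.4,0,0,0],
)

```text
clock: 3.63
eef_pos: [556.8, -176.3, 110.6]
tool_rot: [3.141, 0.001, 1.512]
force: [0.4, 0.2, 2.0]
width: 85.6
gripper_force: 0.7
```

Run:
```python
from h import *
from cell import monitor
s=monitor.read_state(); print(w2b(s["eef_pos"]),s["force"])
p,d=viewer.get_image("scene"); cv2.imwrite("pics/s3.png",p[60:360,160:500,::-1])
```

```text
[ -66.5592314  -152.26520679] [0.41867033 0.1545769  2.01130342]
```

View pics/s3.png

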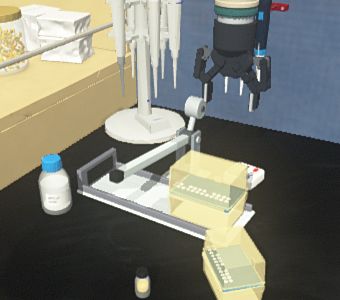

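The bar has barely moved, at (117,177). The force is now upward, so the fingertip is sliding over the top of the counterweight at (197,105) and sits higher than assumed. I'll check the fingertip's real height.

Run:
```python
from h import *
from cell import monitor
c=viewer.camera_model("scene"); K,R,t=map(np.array,(c["mtx"],c["R"],c["t"]))
def proj(b,z):
    X=R@np.r_[b2w(b),z]+t; return (K@X/X[2])[:2].round(1)
print("start: left finger tip at s1 for z:")
for z in (209,222,235,250,260): print(z,proj([-66+50,-64],z),proj([-66-50,-64],z))
print("now:")
for z in (110,123,136,150,160,170): print(z,proj([-66.5+50,-152],z),proj([-66.5-50,-152],z))
print("cw level", proj([0,-133],147),"pivot",proj([0,-115],88),"end",proj([0,130],88))
for th in (.1,.2,.3,.5): print(th,proj([0,-115+245*np.cos(th)],88+245*np.sin(th)))
s=monitor.read_state(); print(s["force"],w2b(s["eef_pos"]))
p,d=viewer.get_image("scene"); 
cv2.imwrite("pics/s4.png",cv2.resize(p[90:250,300:460,::-1],None,fx=3.7,fy=3.7,interpolation=cv2.INTER_CUBIC))
```

```text
start: left finger tip at s1 for z:
209 [343.2 147.7] [394.6 158.7]
222 [343.3 140.6] [395.1 151.4]
235 [343.4 133.5] [395.7 143.9]
250 [343.6 125.1] [396.3 135.2]
260 [343.7 119.5] [396.8 129.3]
now:
110 [364.7 181.5] [410.9 192.9]
123 [364.9 175.5] [411.5 186.7]
136 [365.2 169.5] [412.1 180.4]
150 [365.4 162.9] [412.7 173.6]
160 [365.7 158.1] [413.2 168.6]
170 [365.9 153.2] [413.7 163.6]
cw level [353.3 165.7] pivot [348.1 196.4] end [273.3 252.5]
0.1 [272.9 239.3]
0.2 [273.4 225.1]
0.3 [275.  210.3]
0.5 [280.9 179.7]
[ 0.62763617 -1.26666869  1.26099268] [ -66.72309098 -153.46191441]
```

View pics/s4.png

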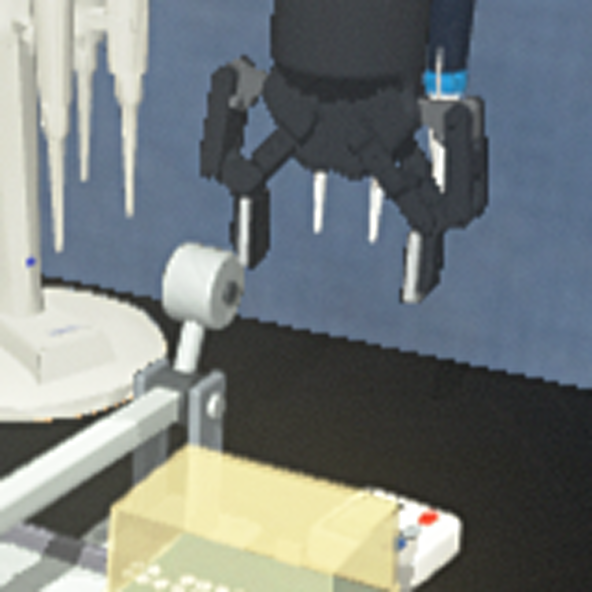

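The close view shows the open fingertips at crop (250,265) and (412,300), meaning z ≈ 152, about 42 mm above the TCP. They slid over the counterweight at (200,285). I'll lift, go back to its left side and come down 40 mm lower.

arm_command(
  series=[100,0,0,-2,0,100,0,0,-4,0,100,1.5,0,-4,0,100,4,0,-4,0,100,6.8,0,-4,0],
)

```text
clock: 4.15
eef_pos: [560.4, -108.6, 150.8]
tool_rot: [3.141, 0.001, 1.509]
force: [0.8, -0.1, -0.2]
width: 85.5
gripper_force: 0.0
```

arm_command(
  series=[100,0,0,1,0,100,0,0,3,0,100,0,0,5,0,100,0,0,7,0,100,0,0,8,0],
)

```text
clock: 4.57
eef_pos: [559.0, -106.9, 68.1]
tool_rot: [-3.138, -0.0, 1.513]
force: [-0.9, 0.3, 0.4]
width: 85.2
gripper_force: 0.0
```

Run:
```python
from h import *
from cell import monitor
s=monitor.read_state(); print(w2b(s["eef_pos"]),s["eef_pos"],s["force"])
p,d=viewer.get_image("scene"); 
cv2.imwrite("pics/s5.png",cv2.resize(p[90:290,260:460,::-1],None,fx=3,fy=3,interpolation=cv2.INTER_CUBIC))
```

```text
[-68.55468726 -82.92104804] [ 558.95707457 -106.92430958   68.09295134] [-0.88548981  0.27535251  0.38452208]
```

View pics/s5.png

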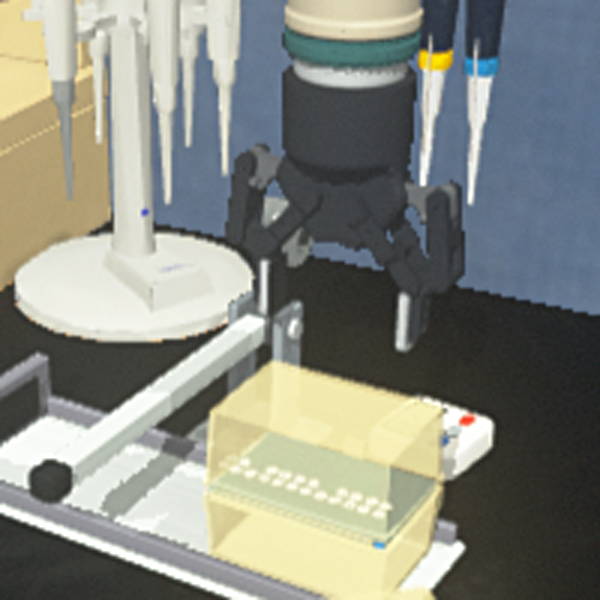

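Fingertip now at (265,308), just above the bar and left of the counterweight. Pushing right.

arm_command(
  series=[100,-0.5,0,0,0,100,-1,0,0,0,100,-1.5,0,0,0,100,-2,0,0,0,100,-2.5,0,0,0],
)

```text
clock: 5.03
eef_pos: [559.8, -132.5, 71.4]
tool_rot: [3.14, -0.001, 1.513]
force: [-0.4, 3.1, 1.8]
width: 85.6
gripper_force: 0.0
```

arm_command(
  series=[100,-0.5,0,0,0,100,-1,0,0,0,100,-1.5,0,0,0,100,-2,0,0,0,100,-2.5,0,0,0],
)

```text
clock: 5.45
eef_pos: [556.8, -156.1, 69.7]
tool_rot: [-3.139, -0.002, 1.514]
force: [1.3, 5.0, -4.4]
width: 85.2
gripper_force: 2.8
```

```bash
cat >> h.py <<'E'
def barlook(name):
    from cell import monitor
    s=monitor.read_state(); print("bay",w2b(s["eef_pos"]).round(1),"z",s["eef_pos"][2].round(1),"F",s["force"].round(2))
    p,d=viewer.get_image(name); X=cloud(name,d).reshape(-1,3); c=p.reshape(-1,3).astype(int); b=w2b(X)
    br=(c.min(1)>150)&(c.max(1)-c.min(1)<25)&(d.ravel()>0)
    m=br&(abs(b[:,0])<14)&(b[:,1]>-105)&(b[:,1]<130)&(X[:,2]>92)&(X[:,2]<350)
    a=np.arctan2(X[m][:,2]-88,b[m][:,1]+115); print("bar pts",m.sum(),"angle pct",np.percentile(a,[10,50,90]).round(2) if m.sum() else None)
    return p
E
python3 -c "
from h import *
barlook('scene')"
```

```text
bay [ -67.8 -132.1] z 69.7 F [ 1.25  4.97 -4.42]
bar pts 463 angle pct [0.43 0.49 0.55]
```

The barrier is at about 0.5 rad and rising. On with it.

arm_command(
  series=[100,-0.4,0,0,0,100,-0.8,0,0,0,100,-1.2,0,0,0,100,-1.6,0,0,0,100,-2,0,0,0],
)

```text
clock: 5.92
eef_pos: [556.8, -179.6, 71.0]
tool_rot: [3.14, 0.002, 1.511]
force: [0.9, -0.4, 0.7]
width: 85.0
gripper_force: 0.0
```

```bash
python3 -c "
from h import *
barlook('scene')"
```

```text
bay [ -66.3 -155.5] z 71.0 F [ 0.88 -0.42  0.66]
bar pts 878 angle pct [0.86 0.98 1.03]
```

Past the balance point with no force left on the finger. I'll clear off towards the robot so the bar can swing freely.

arm_command(
  series=[100,0,-1.5,0,0,100,0,-4,0,0,100,0,-7,0,0,100,0,-10,0,0,100,0,-10,0,0],
)

```text
clock: 6.38
eef_pos: [449.0, -171.5, 70.5]
tool_rot: [-3.134, -0.001, 1.508]
force: [-0.7, -0.1, -0.3]
width: 85.6
gripper_force: 0.0
```

```bash
python3 -c "
from h import *
p=barlook('scene'); cv2.imwrite('pics/s6.png',p[0:400,160:560,::-1])"
```

```text
bay [-174.4 -154. ] z 70.5 F [-0.69 -0.07 -0.31]
bar pts 1 angle pct [0.74 0.74 0.74]
```

View pics/s6.png

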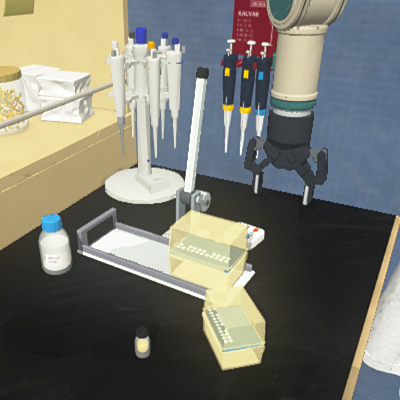

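The barrier stands raised against its upper stop at (197,130), and everything else is in place. Next is the box: lift, shift behind it, turn the finger line across the lane and part-close.

arm_command(
  series=[40,0,0,-4,6,40,1,-0.5,-8,12,40,4,-1,-9,18,40,8,-1.5,-9,24,40,12,-2,-9,30],
)

```text
clock: 6.85
eef_pos: [446.3, -50.6, 162.3]
tool_rot: [3.136, -0.002, 0.981]
force: [0.7, 0.5, -0.7]
width: 33.9
gripper_force: 0.0
```

arm_command(
  series=[40,0,0,0,6,40,0,0,0,12,40,0,0,0,18,40,0,0,0,24,40,0,0,0,30],
)

```text
clock: 7.27
eef_pos: [445.6, -50.8, 161.1]
tool_rot: [3.139, -0.002, 0.461]
force: [-0.2, -0.3, -0.5]
width: 34.5
gripper_force: 0.0
```

arm_command(
  series=[40,0,0,0,6,40,0,0,0,12,40,0,0,0,18,40,0,0,0,24,40,0,0,0,30],
)

```text
clock: 7.68
eef_pos: [445.5, -51.0, 161.1]
tool_rot: [3.141, -0.003, -0.063]
force: [0.3, 0.2, -0.2]
width: 34.1
gripper_force: 0.0
```

Run:
```python
from h import *
from cell import monitor
s=monitor.read_state(); T=s["eef_pos"]; print(w2b(T),T,s["tool_rot"],s["qpos"],s["force"],s["width"]); print(rows(s,[*b2w([-195,0]),160],-0.0605))
# fingertips height: dark pixels in scene near projected tool axis
p,d=viewer.get_image("scene"); X=cloud("scene",d).reshape(-1,3); m=(abs(X[:,0]-T[0])<60)&(abs(X[:,1]-T[1])<90)&(X[:,2]>T[2]-40)&(X[:,2]<T[2]+160)&(d.ravel()>0)
for z in range(-40,160,10):
    q=X[m][abs(X[m][:,2]-T[2]-z)<5]-T
    if len(q): print(z,len(q),q.min(0).round()[:2],q.max(0).round()[:2])
c=viewer.camera_model("scene"); K,R,t=map(np.array,(c["mtx"],c["R"],c["t"]))
for z in(0,13,29,42):
    x=R@(T+[0,0,z])+t; print(z,(K@x/x[2])[:2].round())
```

```text
[-185.20159658  -33.91830001] [445.48643658 -50.9583817  161.10554562] [ 3.14051356e+00 -2.56106245e-03 -6.28548529e-02] [-0.56079695  0.55744388  0.90961613  2.11747692 -0.64525851  0.76627976
 -0.8699669 ] [ 0.26991844  0.18582259 -0.23858273] 34.12807217348178
(array([-0.99, -3.39,  0.11]), -0.1)
30 23 [-11. -19.] [10. 26.]
40 118 [-14. -22.] [11. 33.]
50 140 [-14. -22.] [12. 35.]
60 148 [-14. -23.] [11. 34.]
70 114 [-15. -23.] [11. 34.]
80 161 [-17. -42.] [13. 53.]
90 222 [-17. -49.] [14. 57.]
100 215 [-19. -53.] [13. 60.]
110 253 [-20. -58.] [14. 64.]
120 254 [-21. -62.] [14. 68.]
130 378 [-22. -62.] [19. 70.]
140 296 [-22. -35.] [19. 57.]
150 164 [-13. -18.] [11. 44.]
0 [424. 201.]
13 [424. 194.]
29 [425. 184.]
42 [426. 177.]
```

At 40% the fingertips are really 31 mm above the reported TCP, so TCP z 27 puts them at about 58. That is a low enough push for the 101 mm box, with the knuckles clear of its top.

arm_command(
  series=[40,-1,-1.7,0,0,40,-1,-3.4,2,0,40,-1,-3.4,6,0,40,-1,-3.4,10,0,40,-1,-3.4,13.4,0],
)

```text
clock: 8.15
eef_pos: [437.0, -15.4, 24.9]
tool_rot: [3.141, -0.002, -0.054]
force: [0.9, 0.3, -1.2]
width: 34.3
gripper_force: 0.0
```

arm_command(
  series=[40,0.5,0,0,0,40,1,0,0,0,40,1.5,0,0,0,40,2,0,0,0,40,2.5,0,0,0],
)

```text
clock: 8.57
eef_pos: [462.8, -17.7, 28.4]
tool_rot: [3.141, -0.004, -0.057]
force: [-0.2, -0.9, 0.3]
width: 34.5
gripper_force: 0.0
```

```bash
cat >> h.py <<'E'
def boxlook():
    from cell import monitor
    s=monitor.read_state(); print("bay",w2b(s["eef_pos"]).round(1),"z",s["eef_pos"][2].round(1),"F",s["force"].round(2),"yaw",s["tool_rot"][2].round(3))
    for n in("top","scene"):
        p,d=viewer.get_image(n); X=cloud(n,d).reshape(-1,3); b=w2b(X); h=cv2.cvtColor(p,cv2.COLOR_RGB2HSV).reshape(-1,3)
        m=(h[:,0]>15)&(h[:,0]<35)&(h[:,1]>35)&(b[:,0]>-175)&(b[:,0]<150)&(abs(b[:,1])<56)&(X[:,2]>99)&(X[:,2]<116)
        q=np.c_[b[m],X[m][:,2]]; print(n,len(q),"box top",np.percentile(q,[1,99],axis=0).round(1).tolist() if len(q) else "", "angle",round(cv2.minAreaRect(q[:,:2].astype(np.float32))[2],1) if len(q) else "")
E
python3 -c "
from h import *
boxlook()"
```

```text
bay [-169.9    0.3] z 28.4 F [-0.16 -0.92  0.34] yaw -0.057
top 1013 box top [[-126.4, -38.6, 101.8], [-42.0, 35.5, 111.6]] angle 89.7
scene 1243 box top [[-148.5, -35.4, 99.7], [-43.1, 38.8, 107.8]] angle 83.7
```

arm_command(
  series=[40,0.6,0,0,0,40,1.2,0,0,0,40,1.8,0,0,0,40,2.4,0,0,0,40,3,0,0,0],
)

```text
clock: 9.08
eef_pos: [491.3, -19.0, 26.5]
tool_rot: [3.142, 0.0, -0.058]
force: [-0.9, 0.8, -0.0]
width: 33.9
gripper_force: 0.0
```

arm_command(
  series=[40,0.6,0,0,0,40,1.2,0,0,0,40,1.8,0,0,0,40,2.4,0,0,0,40,3,0,0,0],
)

```text
clock: 9.5
eef_pos: [521.2, -20.8, 26.4]
tool_rot: [3.142, 0.0, -0.058]
force: [-0.4, -0.2, 0.2]
width: 34.0
gripper_force: 0.0
```

```bash
python3 -c "
from h import *
boxlook()"
```

```text
bay [-111.5    0.7] z 26.4 F [-0.42 -0.22  0.2 ] yaw -0.058
top 641 box top [[-47.0, -38.4, 101.4], [16.1, 35.5, 111.2]] angle 1.7
scene 1051 box top [[-86.7, -35.5, 99.7], [16.8, 38.4, 107.9]] angle 85.1
```

arm_command(
  series=[40,0.6,0,0,0,40,1.2,0,0,0,40,1.8,0,0,0,40,2.4,0,0,0,40,3,0,0,0],
)

```text
clock: 10.02
eef_pos: [551.2, -22.5, 26.5]
tool_rot: [3.142, -0.0, -0.058]
force: [-1.8, 0.1, 0.6]
width: 34.1
gripper_force: 0.0
```

arm_command(
  series=[40,0.6,0,0,0,40,1.2,0,0,0,40,1.8,0,0,0,40,2.4,0,0,0,40,3,0,0,0],
)

```text
clock: 10.43
eef_pos: [581.1, -24.3, 26.4]
tool_rot: [3.142, 0.0, -0.058]
force: [-1.5, 0.1, 0.6]
width: 34.1
gripper_force: 0.0
```

```bash
cat >> h.py <<'E'
def clear():
    for n in("top","scene"):
        p,d=viewer.get_image(n); X=cloud(n,d).reshape(-1,3); b=w2b(X)
        m=(b[:,0]>-120)&(b[:,0]<30)&(b[:,1]>-220)&(b[:,1]<-60)&(X[:,2]>180)&(X[:,2]<420)
        q=np.c_[b[m],X[m][:,2]]
        for z in range(180,420,30):
            r=q[abs(q[:,2]-z-15)<15]
            if len(r): i=abs(r[:,0])<14; print(n,z,len(r),r.min(0)[:2].round(),r.max(0)[:2].round(),"|x|<14: y",(r[i][:,1].min().round(),r[i][:,1].max().round()) if i.any() else "")
E
python3 -c "
from h import *
boxlook(); clear()"
```

```text
bay [-51.5   0.9] z 26.4 F [-1.45  0.12  0.57] yaw -0.058
top 265 box top [[32.5, -38.7, 101.0], [74.9, 35.5, 112.1]] angle 0.1
scene 899 box top [[-30.2, -35.4, 99.6], [76.0, 38.8, 107.9]] angle 83.8
top 180 75 [  -8. -142.] [   8. -123.] |x|<14: y (np.float64(-142.0), np.float64(-123.0))
top 210 78 [  -8. -147.] [   8. -128.] |x|<14: y (np.float64(-147.0), np.float64(-128.0))
top 240 90 [  -8. -155.] [   8. -134.] |x|<14: y (np.float64(-155.0), np.float64(-134.0))
top 270 91 [  -8. -157.] [   8. -139.] |x|<14: y (np.float64(-157.0), np.float64(-139.0))
top 300 174 [  -9. -167.] [  10. -145.] |x|<14: y (np.float64(-167.0), np.float64(-145.0))
top 330 46 [  -8. -163.] [   8. -149.] |x|<14: y (np.float64(-163.0), np.float64(-149.0))
scene 300 4 [ -10. -164.] [  -8. -160.] |x|<14: y (np.float64(-164.0), np.float64(-160.0))
```

arm_command(
  series=[40,0.6,0,0,0,40,1.2,0,0,0,40,1.8,0,0,0,40,2.4,0,0,0,40,3,0,0,0],
)

```text
clock: 11.05
eef_pos: [611.2, -26.0, 26.5]
tool_rot: [3.142, -0.0, -0.058]
force: [-0.8, -0.8, -0.5]
width: 33.9
gripper_force: 0.0
```

arm_command(
  series=[40,0.5,0,0,0,40,1,0,0,0,40,1.5,0,0,0,40,1.9,0,0,0,40,2.2,0,0,0],
)

```text
clock: 11.47
eef_pos: [632.9, -27.3, 26.5]
tool_rot: [3.142, -0.0, -0.058]
force: [-0.8, 0.8, -0.5]
width: 34.6
gripper_force: 0.0
```

```bash
python3 -c "
from h import *
boxlook(); clear()"
```

```text
bay [0.5 1. ] z 26.5 F [-0.78  0.76 -0.52] yaw -0.058
top 90 box top [[104.5, -37.8, 100.8], [129.1, 35.7, 112.8]] angle 14.6
scene 802 box top [[15.6, -35.3, 99.6], [127.2, 39.3, 108.2]] angle 85.1
top 180 71 [  -8. -142.] [   8. -123.] |x|<14: y (np.float64(-142.0), np.float64(-123.0))
top 210 80 [  -8. -147.] [   8. -128.] |x|<14: y (np.float64(-147.0), np.float64(-128.0))
top 240 90 [  -8. -154.] [   8. -134.] |x|<14: y (np.float64(-154.0), np.float64(-134.0))
top 270 87 [  -8. -157.] [   8. -139.] |x|<14: y (np.float64(-157.0), np.float64(-139.0))
top 300 175 [  -9. -167.] [  10. -144.] |x|<14: y (np.float64(-167.0), np.float64(-144.0))
top 330 46 [  -8. -165.] [   8. -150.] |x|<14: y (np.float64(-165.0), np.float64(-150.0))
scene 180 166 [ -11. -142.] [   8. -120.] |x|<14: y (np.float64(-142.0), np.float64(-120.0))
scene 210 175 [ -10. -146.] [   7. -125.] |x|<14: y (np.float64(-146.0), np.float64(-125.0))
scene 240 178 [ -10. -154.] [   7. -131.] |x|<14: y (np.float64(-154.0), np.float64(-131.0))
scene 270 188 [ -10. -158.] [   8. -136.] |x|<14: y (np.float64(-158.0), np.float64(-136.0))
scene 300 209 [ -12. -162.] [   8. -140.] |x|<14: y (np.float64(-162.0), np.float64(-140.0))
```

Only about 5 mm to go. Small steps now, feeling for the stop.

arm_command(
  series=[40,0.1,0,0,0,40,0.2,0,0,0,40,0.3,0,0,0,40,0.4,0,0,0,40,0.4,0,0,0],
)

```text
clock: 12.08
eef_pos: [635.8, -27.4, 26.4]
tool_rot: [-3.141, 0.001, -0.058]
force: [-1.6, 0.7, 0.7]
width: 34.2
gripper_force: 0.0
```

arm_command(
  series=[40,0.05,0,0,0,40,0.1,0,0,0,40,0.15,0,0,0,40,0.2,0,0,0,40,0.2,0,0,0],
)

```text
clock: 12.5
eef_pos: [635.8, -27.3, 26.0]
tool_rot: [-3.14, 0.005, -0.059]
force: [-7.5, 1.4, 3.4]
width: 33.9
gripper_force: 0.0
```

arm_command(
  series=[40,0.05,0,0,0,40,0.1,0,0,0,40,0.1,0,0,0,40,0.1,0,0,0,40,0.1,0,0,0],
)

```text
clock: 12.92
eef_pos: [635.7, -27.2, 25.9]
tool_rot: [-3.14, 0.007, -0.059]
force: [-9.9, 1.2, 5.1]
width: 34.1
gripper_force: 0.0
```

```bash
python3 -c "
from h import *
boxlook()"
```

```text
bay [3.2 1.3] z 25.9 F [-9.9   1.19  5.05] yaw -0.059
top 66 box top [[109.9, -36.8, 101.2], [132.3, 35.7, 112.2]] angle 15.2
scene 781 box top [[18.6, -36.0, 99.7], [130.5, 39.2, 107.9]] angle 83.8
```

The box has been stopped by about 10 N, at the predicted position (TCP bay +3). Backing off and rising.

arm_command(
  series=[40,-0.4,0,0,0,40,-1.2,0,0,0,40,-3,0,0,0,40,-6,0,0,0,40,-9,0,0,0],
)

```text
clock: 13.43
eef_pos: [549.6, -22.8, 26.7]
tool_rot: [3.14, -0.002, -0.057]
force: [-0.1, -0.2, -0.4]
width: 34.0
gripper_force: 0.0
```

arm_command(
  series=[40,-3,0,0,0,40,-6,0,-1,0,40,-9,0,-4,0,40,-12,0,-8,0,40,-14,0,-12,0],
)

```text
clock: 13.85
eef_pos: [412.4, -14.6, 136.3]
tool_rot: [-3.141, 0.003, -0.06]
force: [0.6, 0.3, 1.8]
width: 34.1
gripper_force: 0.0
```

Run:
```python
from h import *
boxlook()
p0,d0=[np.load("pics/top0.npz")[k] for k in"pd"]
p,d=viewer.get_image("top"); X0=cloud("top",d0); X=cloud("top",d)
b=w2b(X)
yel=cv2.cvtColor(p,cv2.COLOR_RGB2HSV); m=(yel[...,0]>15)&(yel[...,0]<35)&(yel[...,1]>35)&(X[...,2]>95)&(X[...,2]<120)&(abs(b[...,1])<56)&(b[...,0]>-50)
q=b[m]; print("box",np.percentile(q,[0.5,99.5],axis=0).round(1), cv2.minAreaRect(q.astype(np.float32)))
for n,(x,y,r,z) in dict(bottle=(775,76,45,30),vial=(530,193,25,15),timer=(517,-183,50,12)).items():
    for Y in(X0,X):
        k=(np.hypot(Y[...,0]-x,Y[...,1]-y)<r)&(Y[...,2]>z)&(Y[...,2]<130); print(n,k.sum(),Y[k].mean(0).round(1))
k=(abs(b[...,0])<14)&(b[...,1]<-60)&(b[...,1]>-190)&(X[...,2]>180)&(X[...,2]<345); print("bar",k.sum(),np.median(np.arctan2(X[k][:,2]-88,b[k][:,1]+115)))
```

```text
bay [-220.5    0.3] z 136.3 F [0.57 0.35 1.81] yaw -0.06
top 1289 box top [[19.7, -38.3, 101.5], [131.3, 35.9, 111.7]] angle 89.6
scene 1266 box top [[17.4, -35.6, 99.4], [129.4, 39.0, 107.9]] angle 0.9
box [[ 19.1 -51.6]
 [294.4  50.5]] ((157.01748657226562, 0.024585723876953125), (110.5886459350586, 276.80816650390625), 89.75845336914062)
bottle 682 [777.9  76.7  80.7]
bottle 680 [778.   76.5  80.9]
vial 107 [530.7 193.4  37.9]
vial 107 [530.7 193.3  37.7]
timer 994 [ 517.6 -183.    18.9]
timer 995 [ 517.7 -183.    18.8]
bar 551 1.712430461049554
```

Box centre is at bay x 75 and square, the barrier is at about 1.7 rad, and the bystanders haven't moved.

```bash
python3 -c "
from cell import workorder
print(workorder.finish_job())"
```

```text
the job is handed in; nothing more can be done
None
```

The job is handed in: the barrier stands up by itself (about 1.7 rad), raised by pushing its counterweight since the downward tool cannot get under the bar (the first push slipped over it); the tip box is against the end stop, and the bottle, vial and timer have not moved.

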